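# One shot of cleaner on the bearing

### The arm

A 6-joint arm with a two-finger parallel gripper is mounted at the origin on a cart in front of the work surface, level with it; the furniture and walls round the work are solid. World frame = base frame: x ahead of the robot, y to its left, z up, the work surface at z = 0. Lengths are in mm, angles in rad, forces in N, time in s.
With the tool pointing down it reaches from about 300 to 775 mm from the base axis. Payload 14.6 kg.
Tool frame: the origin (TCP) lies at the very end of the fingers, on their centre line; the grasp point (between the pads) lies 19 mm behind it (pinch_z is the distance from the TCP to the grasp point, in mm); x points along the fingers, z is the direction in which the jaws open and shut, and the axes are right-handed (so a half turn about x gives the same grasp; the last joint's range is limited). The gripper opens to 94 mm and grips with 3 to 60 N. Pads are 16 mm wide; open, the fingers measure 119 mm over their backs; the gripper's body (75 mm by 177 mm) begins 78 mm behind the grasp point.
Start: joints at [1.138, 0.3, 1.521, -0, 1.321, -0.067], TCP at [196.73, 513.602, 205.446] pointing down, gripper open.
Joint ranges: [-3.03, 3.03], [-0.79, 2.21], [0.23, 2.52], [-1.04, 4.18], [0, 3.07], [-2.55, 2.55]. Speed limits (rad/s): [2.22, 2.22, 2.57, 3.14, 3.14, 3.14].

### API

Orientations are given as [roll, pitch, yaw] about the fixed x, y, z axes, in that order (R = Rz(yaw) Ry(pitch) Rx(roll)).
In Python, from cell import read_state, camera, sign_off, pinch_z gives the robot as it stands. The module is installed in compiled form; this text tells all that it offers.
- The arm moves only by the tool arm_command, never from a script. Its argument "series" is a list of rows, each a list of 3 entries, a list of its own where there are three numbers: the finger opening in mm, from 0 to 94, then the shift along the tool's x, y, z in mm, then the turn about the tool's x in degrees. A call has 1 to 12 rows; each row is the pose to reach, as a shift and turn from the pose measured when the call began, along the tool's axes at that moment; what a row does not reach only later rows make up. A row lasts 1/8 s, in which the tool goes at most 62.5 mm and 10.7 degrees, less where a joint would pass 70% of its speed; a pose out of reach is approached as far as the arm can. A call with a gripper value outside its range is refused whole. The fingers move at their own pace and stop on an object; "newtons" is the grip in N (left out, the last holds). Time passes only in rows, so rows that repeat a pose let the fingers close. It gives the time, the measured TCP pose, the force and the opening at its end, in the units of the state.
- read_state(): the state, without advancing time (a new reading comes with each control period).
- camera(name): name is "scene" or "top" or "wrist"; returns a dict with "pixels" (480x640x3 uint8, red, green, blue), "range_z" (480x640 float32, mm along the optical axis (not along the pixel's ray), 0 where there is no reading), "fov_y" (degrees; the focal length in pixels is half the picture's height over the tangent of half this angle, whatever the lens; pixels are square), "cx", "cy" (the principal point, pixels), "R" (3x3) and "t" (3): a world point X has camera coordinates R X + t. Camera axes: x right, y down, z forward; pixel columns grow to the right and rows downward; lengths in mm; the calibration is good to about 2 mm. A picture is of the moment at which its call begins.
- sign_off(): hands the job in, once; it reports no verdict.
The state is a dict: "clock": time; "joints": joint angles; "qd": joint speeds; "effort": joint torques, N m; "eef_pos": TCP position; "eef_rot": TCP orientation; "wrist_force": force on the tool from outside, world axes, zero at the start; "moment": the same for the moment, N m; "finger_gap": finger opening in mm.
Only numpy, scipy, OpenCV 4.12 (cv2) and the standard library are available. Lean on these libraries where they do the work, as an engineer would, in place of code of your own. Each camera call takes 0.05 s, during which the arm holds its last target.

### The job

Two identical spray cans stand fixed in drip trays, one with its spray tube over a flat ring bearing, the other over an upright pipe coupling. Give the bearing a shot of cleaner: press the nozzle cap of the can that is aimed at the bearing fully down for a moment, then let it spring all the way back up. Do not press the other can's cap, and leave the bearing and the coupling where they lie.

Things in the scene. Friction and masses are not known exactly. Their poses are not given: they have to be found in the camera images.
- bearing_cap_top (a point): centre of the flat top (34 mm across) of the grey cap to press, on the can aimed at the bearing; 238 mm above the bench. The cap, 42 mm across and 32 mm tall, slides straight down 8 mm to a stop against a spring (1.7 N to start, 5.3 N at the stop) and springs back. z up; the thin black spray tube leaves its side 15 mm below the top towards -x. The can (66 mm across) is fixed
- coupling_cap_top (a point): the same point on the other, identical can, aimed at the coupling; leave it alone. The cans stand 0.2 m or more apart, either way round. Each tube bends down and ends 64 mm from its can's axis, 90 mm above the bench
- bearing: loose flat steel ring bearing, 62 mm across and 16 mm high, origin at the centre of its underside, z up; it lies flat on the 4 mm floor of the drip tray (walls 14 mm high), about 80 mm from the can's axis, under the spray tube
- coupling: loose steel pipe coupling, 34 mm across and 47 mm tall, origin at the centre of its underside, z up; it stands upright in the other can's drip tray, about 80 mm from that can's axis, under its spray tube
There are look-alikes about, which are no part of the job. What is meant by the bearing is not purple, and is the smaller of those in its own colour.

How it is judged (in metres and radians):
On the way:
1. the cap of the can aimed at the bearing is pressed down (at least 5.5 of its 8 mm) for a moment (0.1 s) (height (world z) of bearing_cap_top below 0.2325 m), for 0.1 s.
At the end, for the whole second after the job is handed in: Both nozzle caps are all the way up again (within 2 mm), and the bearing and the upright coupling rest within 20 mm of where they lay (height (world z) of each of bearing_cap_top, coupling_cap_top above 0.236 m and distance of each of bearing, coupling from where it was at the start of the episode below 0.02 m and linear speed of each of bearing, coupling below 0.02 m/s and angle between coupling's own z axis and vertical below 0.2 rad); the robot touches nothing.
It fails at once if the cap of the other can (aimed at the coupling) is pressed more than 4 mm (height (world z) of coupling_cap_top below 0.234 m).
It fails at once if the bearing is moved more than 20 mm (distance of bearing from where it was at the start of the episode above 0.02 m).
It fails at once if the coupling is moved more than 20 mm or tipped over (distance of coupling from where it was at the start of the episode above 0.02 m or angle between coupling's own z axis and vertical above 0.5 rad).
It also fails if it takes over 26 s, if anything falls off the work surface, if the arm or the gripper's body presses on something with over 40 N, if the wrist force passes 120 N, or if a joint passes its speed limit or range.

## Working session

There is one attempt and no reset: what is moved stays moved. The work goes in short steps, Python scripts to look and compute and a tool call to move; the robot and the scene stay as the last step left them, time stands still between calls to the robot, and variables do not carry over. Pictures are saved under pics/ and viewed, and the job is handed in when it is done.

Besides the shell and the picture viewer there is one more tool, called in YAML: its name, and indented under it one key for each argument. arm_command: Moves the arm, as the interface text tells. Its arguments: {"type":"object","properties":{"series":{"type":"array"},"newtons":{"type":"number"}},"required":["series"]}

```bash
mkdir -p pics
python3 - <<'E'
from cell import *
import cv2,numpy as np
s=read_state();print({k:np.round(v,3).tolist() for k,v in s.items()})
for n in("scene","top"):
    c=camera(n);cv2.imwrite(f"pics/{n}1.png",c["pixels"][:,:,::-1]);np.savez(f"{n}1.npz",**c)
    print(n,c["fov_y"],c["cx"],c["cy"],np.round(c["R"],3).tolist(),np.round(c["t"],1).tolist())
E
```

```text
{'clock': 0.0, 'joints': [1.138, 0.3, 1.522, -0.0, 1.321, -0.067], 'qd': [0.001, 0.0, 0.002, 0.001, -0.001, -0.0], 'effort': [0.001, -53.182, -35.274, 0.071, 0.025, -0.0], 'eef_pos': [196.634, 513.365, 204.886], 'eef_rot': [3.082, 1.57, -1.996], 'wrist_force': [0.322, 0.493, -0.714], 'moment': [0.001, 0.023, 0.057], 'finger_gap': 93.971}
scene 54.74502078111797 324.4517212483359 243.39859749717905 [[0.856, -0.517, -0.012], [-0.318, -0.507, -0.801], [0.408, 0.69, -0.598]] [-551.1, 225.4, 874.4]
top 42.79057496092424 324.85820976635597 238.2146064999869 [[-0.027, -1.0, -0.009], [-0.996, 0.028, -0.085], [0.085, 0.006, -0.996]] [-121.8, 579.0, 1572.8]
```

View pics/scene1.png

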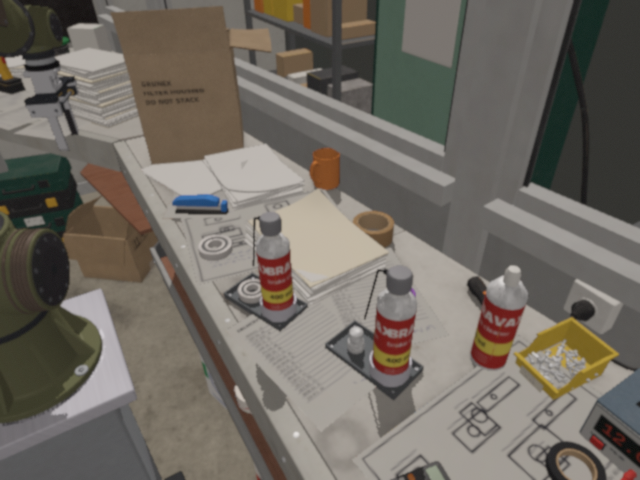

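View pics/top1.png

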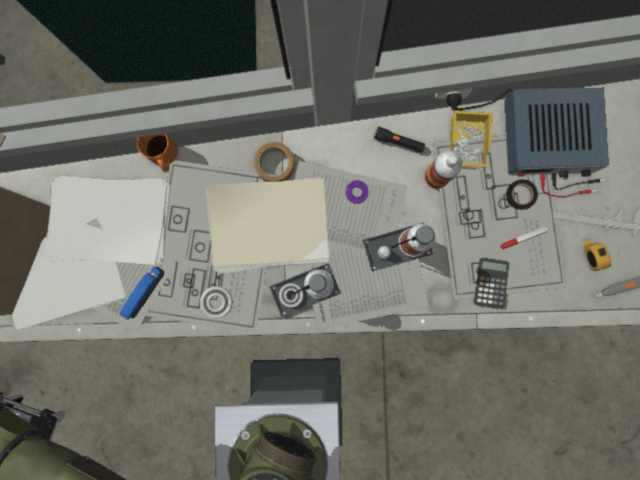

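Candidates in the top view are the grey ring in a tray (292,293), a larger grey ring lying on the paper (215,300), and a purple ring (357,191). The ring in the tray is not purple and is the smaller of the two grey ones. Its can has its cap at (320,283). The other can, with cap at (419,236), has the upright coupling at (385,252). I'll confirm this in an enlarged crop and measure.

```bash
cat > h.py <<'E'
import numpy as np,cv2
def f(c): return 240/np.tan(np.radians(float(c["fov_y"]))/2)
def ray(c,u,v,z):
    R=c["R"];t=c["t"];o=-R.T@t
    d=R.T@np.array([(u-c["cx"])/f(c),(v-c["cy"])/f(c),1]); return o+d*(z-o[2])/d[2]
def cloud(c):
    v,u=np.mgrid[:480,:640];Z=c["range_z"].astype(float)
    P=np.stack([(u-c["cx"])/f(c)*Z,(v-c["cy"])/f(c)*Z,Z],-1)
    W=(P-c["t"])@c["R"]; W[Z<=0]=np.nan; return W
E
python3 - <<'E'
from h import *
for n in("top","scene"):
    c=dict(np.load(f"{n}1.npz"));W=cloud(c)
    m=((W[...,2]>232)&(W[...,2]<246)&(W[...,0]>200)&(W[...,0]<800)&(abs(W[...,1])<500)).astype(np.uint8)
    k,l,st,ce=cv2.connectedComponentsWithStats(m)
    for i in range(1,k):
        if st[i,4]>15:
            p=W[l==i];(u,v),r=cv2.minEnclosingCircle(np.argwhere(l==i)[:,::-1].astype(np.float32))
            print(n,ce[i].round(1),st[i,4],"med",np.median(p,0).round(1),"min",p.min(0).round(),"max",p.max(0).round(),"ray238",ray(c,*ce[i],238).round(1),"circ",ray(c,u,v,238).round(1),round(r,1))
    for nm,u,v,z in ([("ring",292,293,20),("big",215,300,16),("coupl",385,252,51)] if n=="top" else []): print(nm,ray(c,u,v,z).round(1))
a=cv2.imread("pics/top1.png")[215:335,180:460];cv2.imwrite("pics/crop1.png",cv2.resize(a,None,fx=2.8,fy=2.8,interpolation=2))
E
```

```text
top [424.5 234.9] 233 med [ 558.2 -364.1  238. ] min [ 540. -384.  232.] max [ 577. -345.  245.] ray238 [ 558.3 -363.8  238. ] circ [ 558.  -363.5  238. ] 8.9
top [316.7 282.9] 244 med [ 456.9 -118.2  237.1] min [ 437. -137.  232.] max [477. -98. 245.] ray238 [ 457.1 -117.9  238. ] circ [ 457.1 -117.6  238. ] 9.1
ring [435.5 -48.5  20. ]
big [422.8 152.5  16. ]
coupl [ 533.5 -290.5   51. ]
scene [269.4 217.9] 223 med [ 456.4 -125.4  236.5] min [ 440. -141.  232.] max [ 476. -103.  239.] ray238 [ 455.4 -127.4  238. ] circ [ 454.7 -129.1  238. ] 10.6
scene [399.6 273.8] 368 med [ 557.3 -370.4  236.7] min [ 539. -389.  232.] max [ 578. -349.  239.] ray238 [ 556.  -371.5  238. ] circ [ 554.9 -372.7  238. ] 13.0
```

Run:
```python
import cv2
a=cv2.imread("pics/scene1.png")[190:400,180:450];cv2.imwrite("pics/crop2.png",cv2.resize(a,None,fx=2.8,fy=2.8,interpolation=2))
```

```text
(no output)
```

View pics/crop1.png

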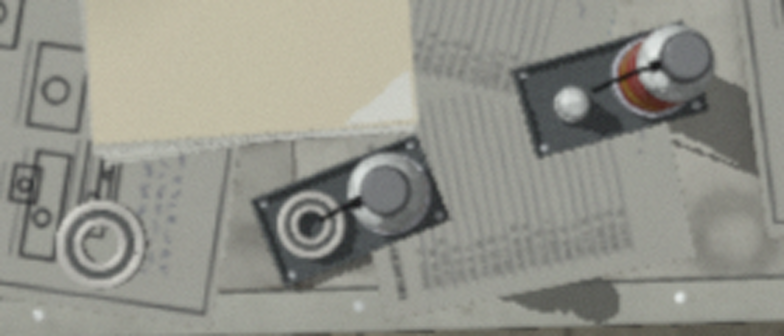

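View pics/crop2.png

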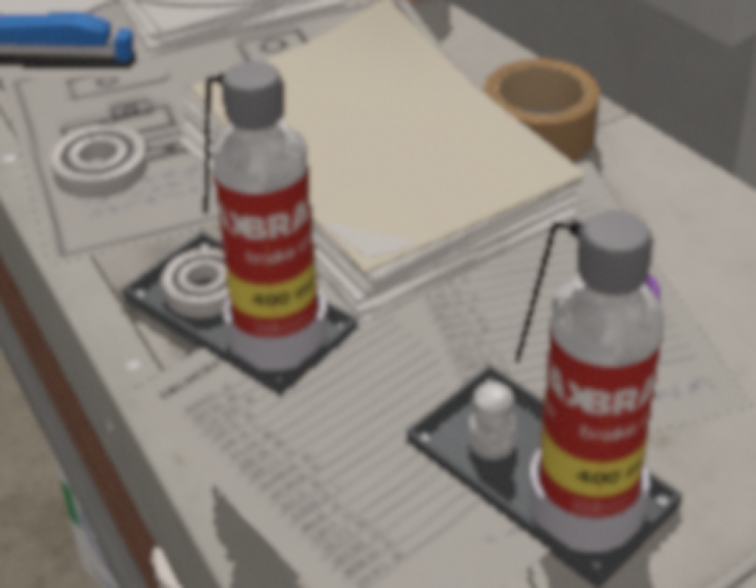

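The crops confirm it. The ring in the left tray is about 60 mm across and the loose grey one about 80 mm, and the tube from the left can ends over the smaller ring. The cap top is at about (457,-119,238). Both views give a height of 236–238 mm, which matches the stated 238. Next I'll work out the shifts.

```bash
cat > sh.py <<'E'
import sys,numpy as np
from cell import *
from scipy.spatial.transform import Rotation as Ro
s=read_state();R=Ro.from_euler("xyz",s["eef_rot"]).as_matrix();p=np.array(s["eef_pos"])
print(s["clock"],p.round(1),np.round(s["wrist_force"],2),s["finger_gap"]);print(R.round(3))
for a in sys.argv[1:]:
    w=np.array(eval(a));print(w,"->",(R.T@(w-p)).round(1))
E
python3 sh.py "[197,513,300]" "[327,197,300]" "[457,-119,300]"
```

```text
0.1 [196.6 513.4 205. ] [0.56 0.37 0.12] 93.98983338452388
[[-0.    -0.934  0.358]
 [-0.001  0.358  0.934]
 [-1.     0.    -0.001]]
[197 513 300] -> [-95.   -0.5  -0.3]
[327 197 300] -> [ -94.8 -234.9 -248.9]
[ 457 -119  300] -> [ -94.6 -469.3 -497.5]
```

arm_command:
  series:
    - [0,[-60,0,0],0]
    - [0,[-95,0,0],0]
    - [0,[-95,-40,-42],0]
    - [0,[-95,-82,-87],0]
    - [0,[-95,-124,-132],0]
    - [0,[-95,-166,-177],0]
    - [0,[-95,-208,-221],0]
    - [0,[-95,-250,-265],0]
    - [0,[-95,-292,-310],0]
    - [0,[-95,-334,-355],0]
    - [0,[-95,-376,-399],0]
    - [0,[-95,-400,-424],0]
  newtons: 10

```text
clock: 1.6
eef_pos: [418.9, -28.0, 300.1]
eef_rot: [2.693, 1.569, -2.387]
wrist_force: [-0.1, 0.3, -0.5]
finger_gap: 0.5
```

```bash
python3 sh.py "[457,-119,300]"
python3 - <<'E'
from h import *
from cell import *
c=camera("top");cv2.imwrite("pics/top2.png",c["pixels"][:,:,::-1])
E
```

```text
1.6 [418.9 -28.  300.1] [-0.06  0.3  -0.49] 0.5244514451393697
[[-0.001 -0.933  0.36 ]
 [-0.001  0.36   0.933]
 [-1.     0.001 -0.001]]
[ 457 -119  300] -> [  0.1 -68.3 -71.2]
```

arm_command:
  series:
    - [0,[0,-35,-36],0]
    - [0,[0,-68,-71],0]
    - [0,[0,-68,-71],0]
    - [0,[25,-68,-71],0]
    - [0,[45,-68,-71],0]
    - [0,[45,-68,-71],0]

```text
clock: 2.4
eef_pos: [456.9, -119.8, 253.9]
eef_rot: [2.134, 1.567, -2.946]
wrist_force: [-0.3, 0.0, 0.5]
finger_gap: 0.2
```

```bash
python3 - <<'E'
from h import *
from cell import *
ims=[]
for n,(x,y) in (("scene",(200,130)),("wrist",(0,0)),("top",(240,210))):
    c=camera(n);np.savez(n+"3.npz",**c);a=c["pixels"][:,:,::-1]
    if n=="wrist": a=cv2.resize(a,(400,300))
    else: a=cv2.resize(a[y:y+120,x:x+160],(400,300),interpolation=2)
    ims.append(a)
    P=c["R"]@np.array([457,-119,238])+c["t"];print(n,P[:2]/P[2]*f(c)+[c["cx"],c["cy"]])
cv2.imwrite("pics/chk3.png",np.vstack([np.hstack(ims[:2]),np.hstack([ims[2],ims[2]*0])]))
E
python3 sh.py "[457,-119,235]" "[457,-119,229.5]"
```

```text
scene [268.21183239 215.4877594 ]
wrist [328.66137575 277.53214135]
top [317.16278186 282.9266384 ]
2.55 [ 457.7 -120.4  255.9] [1.06 0.31 0.95] 0.2633581997265854
[[-0.    -0.933  0.36 ]
 [-0.002  0.36   0.933]
 [-1.    -0.001 -0.002]]
[ 457 -119  235] -> [20.8  1.2  1.1]
[ 457.  -119.   229.5] -> [26.3  1.2  1.1]
```

View pics/chk3.png

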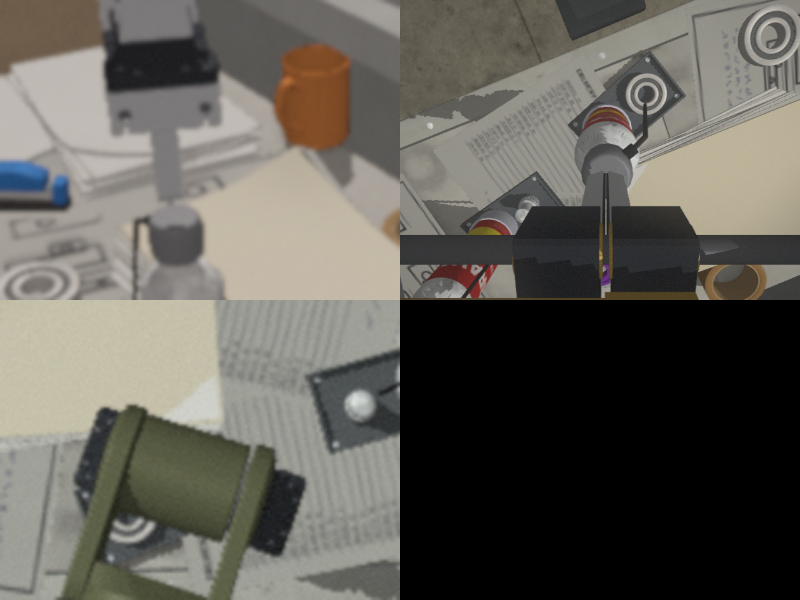

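The scene view (top left) shows the fingertip a few mm above the cap and over its middle, at about (170,200) against the cap centre at (176,215) in the panel. The wrist view agrees. Now I'll press down gradually.

arm_command:
  series:
    - [0,[12,0,0],0]
    - [0,[18,0,0],0]
    - [0,[21,0,0],0]
    - [0,[23,0,0],0]
    - [0,[24,0,0],0]
    - [0,[24,0,0],0]

```text
clock: 3.3
eef_pos: [457.7, -120.4, 232.0]
eef_rot: [-2.879, 1.569, -1.676]
wrist_force: [-2.8, 0.9, 3.9]
finger_gap: 0.4
```

arm_command:
  series:
    - [0,[2,0,0],0]
    - [0,[3,0,0],0]
    - [0,[3,0,0],0]
    - [0,[3,0,0],0]

```text
clock: 3.8
eef_pos: [457.9, -120.4, 230.1]
eef_rot: [-2.354, 1.568, -1.151]
wrist_force: [-6.3, 2.8, 14.5]
finger_gap: 0.5
```

Run:
```python
from h import *
from cell import *
s=read_state();print(np.round(s["eef_pos"],1),np.round(s["wrist_force"],1))
c=camera("scene");a=c["pixels"][:,:,::-1]
b=cv2.imread("pics/scene1.png")
cv2.imwrite("pics/press.png",np.hstack([cv2.resize(x[190:310,200:320],(400,400),interpolation=2) for x in(b,a)]))
W=cloud(c);d=np.load("scene1.npz")
s=read_state();print(np.round(s["eef_pos"],1),np.round(s["wrist_force"],1))
```

```text
[ 457.9 -120.4  230.1] [-6.3  2.8 14.5]
[ 457.9 -120.4  230.1] [-6.2  3.3 14. ]
```

View pics/press.png

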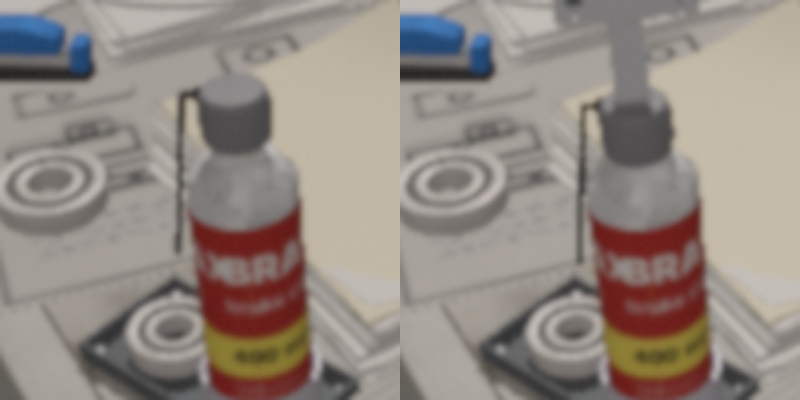

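The cap is down: its top edge and the tube sit about 4 px lower than before. The tool is at z=230 with 14 N, well above the 5.3 N spring force, so the cap is on its stop. Now I'll lift off.

arm_command:
  series:
    - [0,[-4,0,0],0]
    - [0,[-15,0,0],0]
    - [0,[-50,0,0],0]
    - [0,[-90,0,0],0]
    - [0,[-90,30,35],0]
    - [0,[-90,70,80],0]
    - [0,[-90,110,120],0]
    - [0,[-90,150,160],0]
    - [0,[-90,150,160],0]
    - [0,[-90,150,160],0]
    - [0,[-90,150,160],0]

```text
clock: 5.22
eef_pos: [375.9, 82.1, 319.4]
eef_rot: [-2.472, 1.568, -1.271]
wrist_force: [-0.7, -0.6, -1.0]
finger_gap: 0.6
```

Run:
```python
from h import *
from cell import *
s=read_state();print(s["clock"],np.round(s["eef_pos"],1),np.round(s["wrist_force"],1))
ims=[]
for n in("top","scene"):
    c=camera(n);a=c["pixels"][:,:,::-1];W=cloud(c);d=dict(np.load(n+"1.npz"));b=d["pixels"][:,:,::-1];W0=cloud(d)
    for q in((457,-119),(558,-365)):
        for w,l in((W0,"before"),(W,"after")):
            m=(np.hypot(w[...,0]-q[0],w[...,1]-q[1])<11)&(w[...,2]>215)&(w[...,2]<250);print(n,q,l,m.sum(),np.median(w[m],0).round(1) if m.any() else None)
    sl=np.s_[210:330,260:460] if n=="top" else np.s_[190:400,200:440]
    ims.append(np.hstack([cv2.resize(x[sl],(400,290),interpolation=2) for x in(b,a)]))
cv2.imwrite("pics/end.png",np.vstack(ims))
```

```text
5.225 [375.9  82.1 319.4] [-0.7 -0.6 -1. ]
top (457, -119) before 72 [ 456.9 -118.7  237.2]
top (457, -119) after 73 [ 456.9 -118.7  237.4]
top (558, -365) before 71 [ 558.  -364.9  238.3]
top (558, -365) after 71 [ 558.  -365.3  237.7]
scene (457, -119) before 62 [ 456.9 -118.9  236.7]
scene (457, -119) after 66 [ 456.8 -119.3  236.8]
scene (558, -365) before 107 [ 557.9 -365.   237.2]
scene (558, -365) after 104 [ 558.5 -364.9  237.3]
```

View pics/end.png

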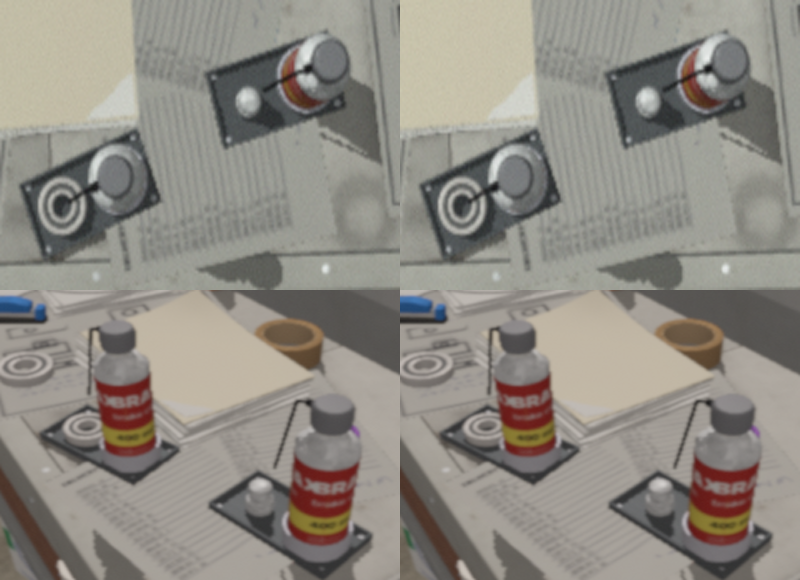

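The before and after images match: both caps are back up, and the bearing and coupling have not moved. The arm is clear, so I'm handing in.

```bash
python3 -c "
from cell import *
print(sign_off())"
```

```text
the job is handed in; nothing more can be done
None
```

I pressed the cap of the can aimed at the bearing fully down, held it there for at least 0.25 s, lifted clear, and handed the job in at about 5.3 s. The bearing is the smaller grey ring, in the tray at top-view pixel (292,293).

- **Press:** at the bottom the tool was at z = 230.1 mm with 14 N on the wrist. That is well above the 5.3 N spring force, so the cap was on its stop, and the scene picture showed it lowered.
- **After lift-off:** both caps measure the same as before within 0.6 mm, the pressed one at 237.4 mm from the top camera and 236.8 mm from the scene camera. The bearing and coupling look unmoved in both views, judged by eye rather than measured. The wrist force is about 1 N, the same as in free air, so the robot was touching nothing.
- **Disagreement:** the two cameras' first estimates of the cap centre differed by about 8 mm along y, because the scene view also caught the cap's side. I aimed near the top view's value, well inside the 34 mm flat.

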